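# Lock the swivel bar with its pin

## Robot

A 6-joint arm with a two-finger parallel gripper is mounted at the origin on the work surface. World frame = base frame: x ahead of the robot, y to its left, z up, the work surface at z = 0. Lengths are in m, angles in rad, forces in N, time in s.
With the tool pointing down it reaches from about 0.35 to 0.975 m from the base axis. Payload 4.9 kg.
Tool frame: the origin (TCP) lies midway between the tips of the shut fingers; the grasp point (between the pads) lies 19 mm behind it; z points along the fingers, y is the direction in which the jaws open and shut (so a half turn about z gives the same grasp; the last joint's range is limited). The gripper opens to 85 mm and grips with 20 to 120 N. Pads are 22 mm wide; open, the fingers measure 114 mm over their backs; the gripper's body (76 mm by 85 mm) begins 54 mm behind the grasp point. The pads swing forward as they close: fully open they stand 13 mm farther back than shut.
Start: joints at [-1.43, 0.053, 1.613, -0, 1.476, -0.119], TCP at [0.161, -0.604, 0.231] pointing down, gripper open.
Joint ranges: [-3.01, 3.01], [-1.01, 2.22], [0.06, 2.58], [-1.02, 4.17], [0.09, 2.62], [-3.14, 3.14]. Speed limits (rad/s): [2.57, 2.57, 3.14, 3.14, 3.14, 3.14].

## Interface

Orientations are given as a rotation vector (axis times angle).
In Python, from station import ctrl gives the robot as it stands.
- The arm moves only by the tool jog_arm, never from a script. Its argument "steps" is a list of rows, each an object of numbers: "dx", "dy", "dz": the shift along the world's x, y, z in units of 60 mm (1.0 is 60 mm); "twist": the turn about the world's z in units of 10 degrees (1.0 is 10 degrees). A call has 1 to 5 rows; each row is the pose to reach, as a shift and turn from the pose measured when the call began; what a row does not reach only later rows make up. A row lasts 1/8 s, in which the tool goes at most 62.5 mm and 10.7 degrees, less where a joint would pass 70% of its speed; a pose out of reach is approached as far as the arm can. A call with a gripper value outside its range is refused whole. "gripper" is the closure in counts, from 0 (fully open) to 255 (shut), set as the call begins (left out, the last holds). The fingers move at their own pace and stop on an object; "newtons" is the grip in N (left out, the last holds). Time passes only in rows, so rows that repeat a pose let the fingers close. It gives the time, the measured TCP pose, the force and the opening at its end, in the units of the state.
- ctrl.get_obs(): the state, without advancing time (a new reading comes with each control period).
- ctrl.get_image(name): name is "side" or "top"; returns a dict with "frame" (420x560x3 uint8, red, green, blue), "range_z" (420x560 float32, m along the optical axis (not along the pixel's ray), 0 where there is no reading), "fx", "fy", "cx", "cy" (pixels), "extrinsics" (4x4, takes a point from camera to world coordinates). Camera axes: x right, y down, z forward; pixel columns grow to the right and rows downward; lengths in m; the calibration is good to about 2 mm. A picture is of the moment at which its call begins.
- ctrl.finish_job(): hands the job in, once; it reports no verdict.
The state is a dict: "t": time; "q": joint angles; "dq": joint speeds; "effort": joint torques, N m; "tool_pos": TCP position; "tool_rot": TCP orientation; "contact_force": force on the tool from outside, world axes, zero at the start; "wrist_torque": the same for the moment, N m; "opening": finger opening in m.
Only numpy, scipy, OpenCV 4.12 (cv2) and the standard library are available. Lean on these libraries where they do the work, as an engineer would, in place of code of your own. Each camera call takes 0.05 s, during which the arm holds its last target.

## Task

Turn the steel bar on top of the green turntable by its upright handle until the hole in the bar lies over the hole in the green ear below it. Then take the long stout pin out of the wooden pin rack (not the short stub or the thin one) and push it down through both holes until its collar sits on the bar, and let go of it.

Things in the scene. Friction and masses are not known exactly. Their poses are not given: they have to be found in the camera images.
- pin: Long stout steel pin, upright in a rack, collar on the rack's top (100 mm up). Origin: centre of collar's underside; z up. Above: collar 44 wide, 6 thick; round grip 26 wide, 6 to 56 mm up. Below: shank 62 long, 20 thick, tapering to 8 at tip. 0.2-0.4 kg. Other pins (T-handled stub; thin pin; tops 142 mm up) 75 mm off, row along world y within 20 deg: finger room at its +x, -x sides.
- ear_hole (a point): Centre of the hole in the ear of the fixed green turntable, at the ear's upper face, 65 mm above the bench. Hole 30 mm wide, upright, right through the 16 mm thick ear, open space below it down to the bench; 78 mm from the bar's upright pivot axis.
- swivel_hole (a point): Centre of the 30 mm hole through the turning steel bar (12 mm thick), at its upper face, 79 mm above the bench, 78 mm from the pivot axis. The bar turns level with slight friction (0.12 N m), stays where left, no catch; it starts 35 to 75 deg counter-clockwise (from above) of the right place. In line, this point is 14 mm straight above the ear hole's.
- handle_top (a point): Centre of the top of the upright round steel handle (22 mm thick, 52 mm tall) fixed on the other end of the turning bar; its top is 131 mm above the bench. 100 mm from the pivot axis, opposite the hole: from above, hole, pivot and handle lie on one straight line, 178 mm from hole to handle.
There are look-alikes about, which are no part of the job. Leave any turquoise look-alike of the pin alone.

How it is judged:
By the outcome, as a careful person would: the job done as asked, in the order asked, and still so for the second after the job is handed in, with the robot touching nothing.
It also fails if it takes over 61 s, if anything falls off the work surface, if the arm or the gripper's body presses on something with over 40 N, if the wrist force passes 120 N, or if a joint passes its speed limit or range.

## Working session

There is one attempt and no reset: what is moved stays moved. The work goes in short steps, Python scripts to look and compute and a tool call to move; the robot and the scene stay as the last step left them, time stands still between calls to the robot, and variables do not carry over. Pictures are saved under pics/ and viewed, and the job is handed in when it is done.

Besides the shell and the picture viewer there is one more tool, called after "Call:" as name(argument=value, ...), one argument or row to a line, values as JSON. jog_arm: Moves the arm, as the interface text tells. Its arguments: {"type":"object","properties":{"steps":{"type":"array"},"gripper":{"type":"number"},"newtons":{"type":"number"}},"required":["steps"]}

```bash
ls; mkdir -p pics; cat > h.py <<'E'
import numpy as np, cv2
from station import ctrl
def grab(n,tag):
    d=ctrl.get_image(n); cv2.imwrite(f'pics/{tag}.png',d['frame'][:,:,::-1]); np.savez(f'pics/{tag}.npz',**d); return d
def cloud(d):
    z=d['range_z']; v,u=np.mgrid[:z.shape[0],:z.shape[1]]
    P=np.stack([(u-d['cx'])/d['fx']*z,(v-d['cy'])/d['fy']*z,z,np.ones_like(z)],-1)
    W=P@np.array(d['extrinsics']).T
    W=W[...,:3]; W[z==0]=np.nan; return W
def ray(d,u,v,h):
    E=np.array(d['extrinsics']); r=E[:3,:3]@np.array([(u-d['cx'])/d['fx'],(v-d['cy'])/d['fy'],1]); o=E[:3,3]
    return o+r*(h-o[2])/r[2]
def load(tag):
    return dict(np.load(f'pics/{tag}.npz'))
E
python3 - <<'E'
from h import *
for n in('side','top'):
    d=grab(n,n+'0'); print(n,d['extrinsics'],d['fx'],d['cx'],d['cy'])
print(ctrl.get_obs())
E
```

```text
pics
side [[-0.86600772 -0.33942902  0.36717649  0.24492293]
 [-0.49959671  0.55676518 -0.6636382   0.56772084]
 [ 0.02082698 -0.75815597 -0.65174056  0.69388845]
 [ 0.          0.          0.          1.        ]] 429.21256337012164 278.5750730527798 206.9175809127063
top [[ 1.96286744e-02 -9.81856978e-01  1.88604322e-01  4.34988502e-01]
 [-9.99795897e-01 -2.01785209e-02 -9.95488534e-04 -1.31795777e-02]
 [ 4.78318362e-03 -1.88546287e-01 -9.82052656e-01  7.65919802e-01]
 [ 0.00000000e+00  0.00000000e+00  0.00000000e+00  1.00000000e+00]] 382.65360986739796 281.45218356839393 210.0295357938994
{'t': 0.1, 'q': array([-1.43000709e+00,  5.33269837e-02,  1.61415941e+00,  1.45374239e-05,
        1.47601459e+00, -1.19046279e-01]), 'dq': array([-4.73048483e-04, -3.85393585e-05, -3.27346024e-03, -1.53055513e-03,
        4.89227138e-04,  3.22304177e-04]), 'effort': array([ 7.11538505e-04, -3.94905102e+01, -3.71359706e+01, -1.10475905e-04,
        3.98492746e-03, -7.78653259e-06]), 'tool_pos': array([ 0.16047205, -0.60345962,  0.23016193]), 'tool_rot': array([-3.11322503e+00, -4.06752087e-01,  9.85233322e-06]), 'contact_force': array([ 0.93521358,  0.20640869, -0.225178  ]), 'wrist_torque': array([ 0.04429192, -0.03329398, -0.0279494 ]), 'opening': 0.08563586748638709}
```

View pics/top0.png

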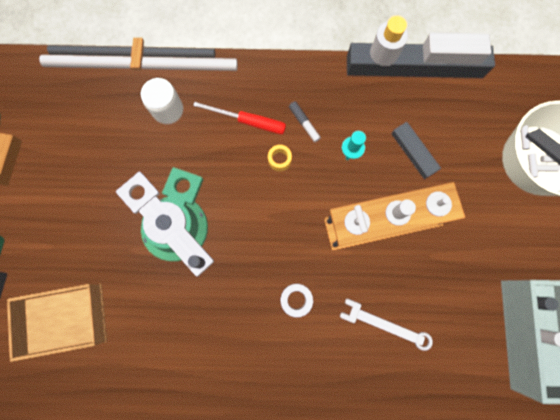

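View pics/side0.png

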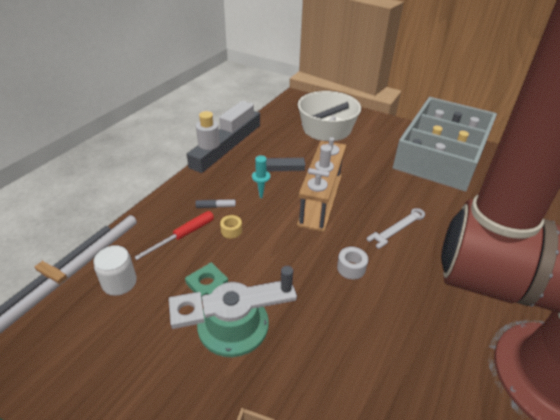

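The top view shows the turntable pivot at (163,222), bar hole (137,191), ear hole (182,184) and handle (197,262). Candidates for the pin are the T-handled stub (357,220), the stout pin with a round grip (402,211), the thin pin (440,203) and the turquoise look-alike (354,146). I choose (402,211) and will check it in a crop.

```bash
python3 - <<'E'
from h import *
d=load('top0'); W=cloud(d)
im=d['frame']
a=cv2.resize(im[170:260,320:480],None,fx=4,fy=4,interpolation=cv2.INTER_CUBIC)
b=cv2.resize(im[160:290,105:225],None,fx=4,fy=4,interpolation=cv2.INTER_CUBIC)
s=load('side0')['frame']
c=cv2.resize(s[130:235,280:360],None,fx=4,fy=4,interpolation=cv2.INTER_CUBIC)
cv2.imwrite('pics/ca.png',a[:,:,::-1]);cv2.imwrite('pics/cb.png',b[:,:,::-1]);cv2.imwrite('pics/cc.png',c[:,:,::-1])
np.set_printoptions(precision=4,suppress=True)
for u,v in [(137,191),(182,184),(163,222),(197,262),(402,211),(408,208),(395,214),(440,203),(357,220),(354,146)]: print(u,v,W[v,u])
# depth clusters: top of stout pin
for nm,(u0,u1,v0,v1),(z0,z1) in [('grip top',(385,425,190,230),(.148,.165)),('collar',(375,425,190,235),(.101,.112)),('handle top',(180,220,240,285),(.124,.138)),('bar',(105,225,165,285),(.072,.086))]:
    m=np.zeros(W.shape[:2],bool); m[v0:v1,u0:u1]=1; m&=(W[...,2]>z0)&(W[...,2]<z1)
    p=W[m]; print(nm,len(p),p.mean(0),(p.min(0)+p.max(0))/2,np.ptp(p,0))
E
```

```text
137 191 [ 0.6158  0.2835 -0.    ]
182 184 [ 0.6328  0.1925 -0.0011]
163 222 [0.5398 0.1993 0.0831]
197 262 [0.4671 0.1238 0.1289]
402 211 [ 0.5552 -0.2107  0.1526]
408 208 [ 0.56   -0.2201  0.1545]
395 214 [ 0.5557 -0.2083  0.1222]
440 203 [ 0.5767 -0.2869  0.1215]
357 220 [ 0.5429 -0.1417  0.1287]
354 146 [ 0.684  -0.1439  0.1028]
grip top 202 [ 0.5608 -0.2183  0.1537] [ 0.5614 -0.2191  0.1531] [0.0252 0.0255 0.0094]
collar 257 [ 0.5579 -0.2145  0.1044] [ 0.5682 -0.2327  0.1065] [0.0572 0.0698 0.0109]
handle top 134 [0.468  0.1296 0.1289] [0.4687 0.1302 0.1282] [0.0199 0.0221 0.0077]
bar 3009 [0.5411 0.2008 0.0776] [0.5401 0.1998 0.0788] [0.1864 0.1851 0.0137]
```

View pics/ca.png

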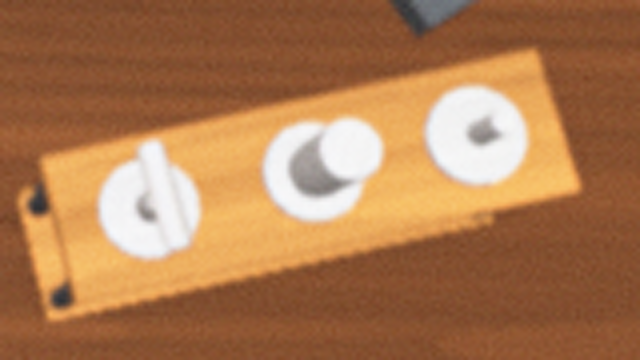

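View pics/cb.png

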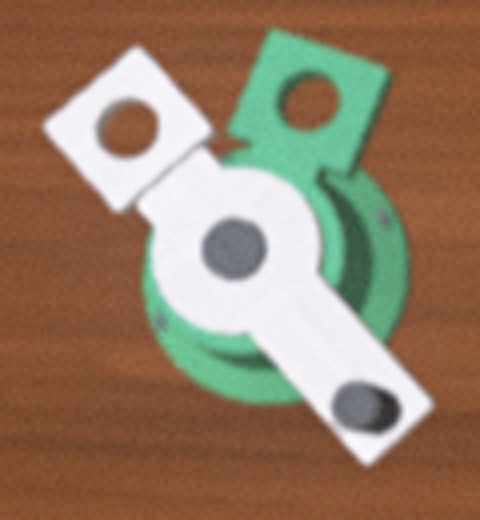

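View pics/cc.png

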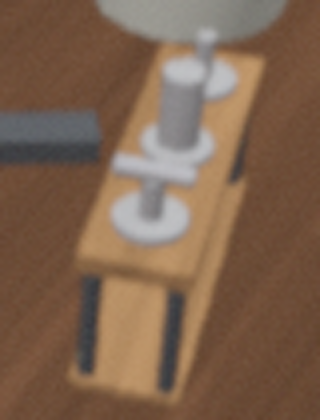

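The crops confirm it: the middle pin has the thick round grip; the left one is the T-stub and the right one is thin. Next I measure the holes accurately.

```bash
cat > holes.py <<'E'
from h import *
def hole(d,kind,box,h):
    im=d['frame'].astype(int); u0,u1,v0,v1=box; c=im[v0:v1,u0:u1]
    hsv=cv2.cvtColor(d['frame'],cv2.COLOR_RGB2HSV)[v0:v1,u0:u1].astype(int)
    if kind=='bar': m=(hsv[...,1]<70)&(hsv[...,2]>110)
    else: m=(hsv[...,0]>60)&(hsv[...,0]<95)&(hsv[...,1]>70)
    m=m.astype(np.uint8)
    cs,hi=cv2.findContours(m,cv2.RETR_CCOMP,cv2.CHAIN_APPROX_NONE)
    out=[]
    for k,q in enumerate(cs):
        if hi[0][k][3]>=0 and cv2.contourArea(q)>40:
            e=cv2.fitEllipse(q); u,v=e[0][0]+u0,e[0][1]+v0
            out.append((round(u,1),round(v,1),np.round(e[1],1),np.round(ray(d,u,v,h),4)))
    return out
E
python3 - <<'E'
from holes import *
np.set_printoptions(precision=4,suppress=True)
d=load('top0'); s=load('side0')
print('bar',hole(d,'bar',(105,225,160,290),.079)); print('ear',hole(d,'ear',(160,210,160,215),.065))
print('bar s',hole(s,'bar',(160,300,265,335),.079)); print('ear s',hole(s,'ear',(180,235,255,300),.065))
# handle side
for n,dd,b in(('t',d,(180,220,240,285)),('s',s,(270,300,255,300))):
  W=cloud(dd);u0,u1,v0,v1=b
  m=np.zeros(W.shape[:2],bool); m[v0:v1,u0:u1]=1; m&=(W[...,2]>.125)&(W[...,2]<.138)
  p=W[m]; print(n,len(p),p.mean(0),(p.min(0)+p.max(0))/2)
W=cloud(s)
for nm,b,z in(('grip top',(310,340,135,185),(.150,.165)),):
  u0,u1,v0,v1=b;m=np.zeros(W.shape[:2],bool); m[v0:v1,u0:u1]=1; m&=(W[...,2]>z[0])&(W[...,2]<z[1])
  p=W[m];print(nm,len(p),p.mean(0),(p.min(0)+p.max(0))/2,np.ptp(p,0))
# pixel-based grip top in top view
print('grip ray',ray(d,(350/4+320-.4),(149/4+170-.4),.156))
print('handle ray',ray(d,362/4+105-.4,405/4+160-.4,.131))
# collar centre by contour in crop: (315,171)
print('collar ray',ray(d,315/4+320-.4,171/4+170-.4,.106))
print('pivot ray',ray(d,235/4+105-.4,248/4+160-.4,.085))
E
```

```text
bar [(199.6, 262.3, array([10.1, 12.2]), array([0.4692, 0.1298, 0.079 ])), (137.2, 192.1, array([12.8, 15.5]), array([0.595 , 0.2524, 0.079 ]))]
ear [(182.5, 185.6, array([14.3, 16.7]), array([0.6128, 0.1737, 0.065 ]))]
bar s [(185.5, 309.4, array([ 9.3, 16. ]), array([0.5929, 0.2575, 0.079 ])), (230.6, 298.2, array([13.8, 15.4]), array([0.5403, 0.1986, 0.079 ]))]
ear s [(206.3, 280.7, array([ 9.9, 15.8]), array([0.6089, 0.1805, 0.065 ]))]
t 133 [0.468  0.1296 0.1289] [0.4687 0.1302 0.1286]
s 118 [0.4665 0.1328 0.1312] [0.4673 0.131  0.1296]
grip top 79 [ 0.5589 -0.2159  0.1558] [ 0.5593 -0.2183  0.1547] [0.0245 0.027  0.0092]
grip ray [ 0.5616 -0.2182  0.156 ]
handle ray [0.4689 0.1266 0.131 ]
collar ray [ 0.5618 -0.2192  0.106 ]
pivot ray [0.5402 0.1981 0.085 ]
```

Call:
jog_arm(
  steps=[
    {"dx": 0.7,"dy": 0.7,"dz": 0.4,"twist": 0.5},
    {"dx": 1.4,"dy": 1.4,"dz": 0.5,"twist": 1},
    {"dx": 2.1,"dy": 2.1,"dz": 0.5,"twist": 1.5},
    {"dx": 2.8,"dy": 2.8,"dz": 0.5,"twist": 2},
    {"dx": 3.5,"dy": 3.5,"dz": 0.5,"twist": 2.5},
  ],
  gripper=0,
  newtons=40,
)

```text
t: 0.72
tool_pos: [0.3714, -0.3917, 0.2597]
tool_rot: [-2.95, -1.075, 0.001]
contact_force: [0.2, -0.8, -0.6]
opening: 0.0852
```

Call:
jog_arm(
  steps=[
    {"dx": 0.4,"dy": 0.9,"twist": 0.3},
    {"dx": 0.8,"dy": 1.8,"twist": 0.5},
    {"dx": 1.2,"dy": 2.7,"twist": 0.5},
    {"dx": 1.4,"dy": 3.7,"twist": 0.5},
    {"dx": 1.5,"dy": 4.7,"twist": 0.5},
  ],
)

```text
validation failed for argument at $.st...
```

Call:
jog_arm(
  steps=[
    {"dx": 0.05,"dy": 1.0},
    {"dx": 0.1,"dy": 2.0},
    {"dx": 0.12,"dy": 3.0},
    {"dx": 0.12,"dy": 3.9},
    {"dx": 0.12,"dy": 3.97},
  ],
)

```text
validation failed for argument at $.st...
```

Call:
jog_arm(
  steps=[
    {"dx": 0.4,"dy": 0.9,"dz": 0,"twist": 0.3},
    {"dx": 0.8,"dy": 1.8,"dz": 0,"twist": 0.5},
    {"dx": 1.2,"dy": 2.7,"dz": 0,"twist": 0.5},
    {"dx": 1.4,"dy": 3.7,"dz": 0,"twist": 0.5},
    {"dx": 1.5,"dy": 4.7,"dz": 0,"twist": 0.5},
  ],
)

```text
t: 1.35
tool_pos: [0.4614, -0.1077, 0.2592]
tool_rot: [-2.9, -1.202, 0.001]
contact_force: [0.5, 0.3, -0.2]
opening: 0.0851
```

Call:
jog_arm(
  steps=[
    {"dx": 0.05,"dy": 1.0,"dz": 0,"twist": 0},
    {"dx": 0.1,"dy": 2.0,"dz": 0,"twist": 0},
    {"dx": 0.12,"dy": 3.0,"dz": 0,"twist": 0},
    {"dx": 0.12,"dy": 3.9,"dz": -0.3,"twist": 0},
    {"dx": 0.12,"dy": 3.93,"dz": -0.6,"twist": 0},
  ],
)

```text
t: 1.98
tool_pos: [0.4679, 0.1311, 0.2225]
tool_rot: [-2.896, -1.21, 0.001]
contact_force: [0.7, -0.6, -0.4]
opening: 0.0852
```

Call:
jog_arm(
  steps=[
    {"dx": 0.01,"dy": -0.04,"dz": -0.8,"twist": 0},
    {"dx": 0.01,"dy": -0.04,"dz": -1.5,"twist": 0},
    {"dx": 0.01,"dy": -0.04,"dz": -2.0,"twist": 0},
    {"dx": 0.01,"dy": -0.04,"dz": -2.15,"twist": 0},
    {"dx": 0.01,"dy": -0.04,"dz": -2.15,"twist": 0},
  ],
)

```text
t: 2.6
tool_pos: [0.4684, 0.1281, 0.0933]
tool_rot: [-2.896, -1.209, 0.003]
contact_force: [0.1, -0.4, 0.8]
opening: 0.0855
```

Call:
jog_arm(
  steps=[
    {"dx": 0,"dy": 0,"dz": 0,"twist": 0},
    {"dx": 0,"dy": 0,"dz": 0,"twist": 0},
    {"dx": 0,"dy": 0,"dz": 0,"twist": 0},
    {"dx": 0,"dy": 0,"dz": 0,"twist": 0},
    {"dx": 0,"dy": 0,"dz": 0,"twist": 0},
  ],
  gripper=255,
  newtons=30,
)

```text
t: 3.22
tool_pos: [0.4688, 0.1282, 0.094]
tool_rot: [-2.896, -1.209, 0.002]
contact_force: [-1.5, 0.1, 4.0]
opening: 0.0213
```

Call:
jog_arm(
  steps=[
    {"dx": -0.153,"dy": 0.177,"dz": 0,"twist": -0.8},
    {"dx": -0.278,"dy": 0.373,"dz": 0,"twist": -1.6},
    {"dx": -0.375,"dy": 0.585,"dz": 0,"twist": -2.4},
    {"dx": -0.44,"dy": 0.808,"dz": 0,"twist": -3.2},
    {"dx": -0.475,"dy": 1.038,"dz": 0,"twist": -4.0},
  ],
)

```text
t: 3.85
tool_pos: [0.4394, 0.191, 0.094]
tool_rot: [-3.135, -0.14, 0.002]
contact_force: [-1.8, 0.4, 2.5]
opening: 0.0212
```

Call:
jog_arm(
  steps=[
    {"dx": 0.013,"dy": 0.238,"dz": 0,"twist": -0.8},
    {"dx": 0.047,"dy": 0.468,"dz": 0,"twist": -1.6},
    {"dx": 0.098,"dy": 0.657,"dz": 0,"twist": -2.35},
    {"dx": 0.098,"dy": 0.657,"dz": 0,"twist": -2.35},
    {"dx": 0.098,"dy": 0.657,"dz": 0,"twist": -2.35},
  ],
)

```text
t: 4.47
tool_pos: [0.4441, 0.2322, 0.094]
tool_rot: [-3.096, 0.498, 0.006]
contact_force: [-5.2, 5.5, 2.8]
opening: 0.0216
```

```bash
python3 - <<'E'
from holes import *
np.set_printoptions(precision=4,suppress=True)
for n in('top','side'):
    d=grab(n,n+'1')
    b=(150,225,150,215) if n=='top' else (160,250,255,330)
    u0,u1,v0,v1=b
    print(n,hole(d,'bar',b,.079),hole(d,'ear',b,.065))
    cv2.imwrite(f'pics/c1{n}.png',cv2.resize(d['frame'][v0-10:v1+60,u0-40:u1+40],None,fx=4,fy=4,interpolation=cv2.INTER_CUBIC)[:,:,::-1])
print(ctrl.get_obs()['tool_pos'],ctrl.get_obs()['tool_rot'])
E
```

```text
top [(180.5, 183.7, array([12.3, 14.9]), array([0.6126, 0.1738, 0.079 ]))] []
side [(230.5, 299.3, array([11.3, 13.6]), array([0.5393, 0.2006, 0.079 ])), (205.3, 275.3, array([ 6.6, 13.1]), array([0.6102, 0.1798, 0.079 ]))] []
[0.4441 0.2321 0.094 ] [-3.0958  0.4985  0.0062]
```

View pics/c1top.png

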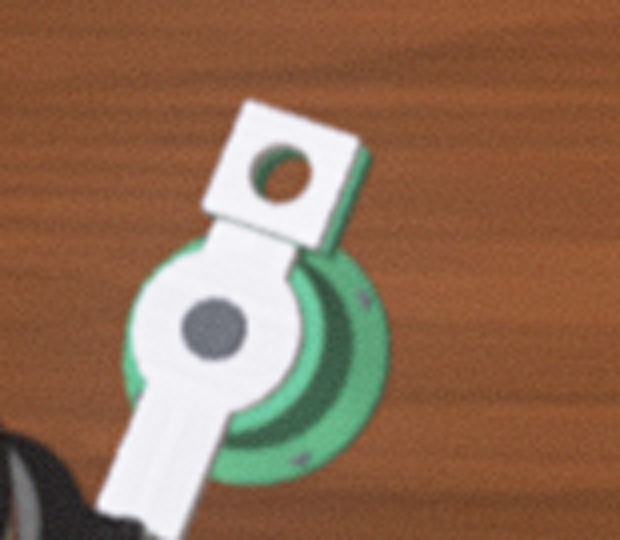

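View pics/c1side.png

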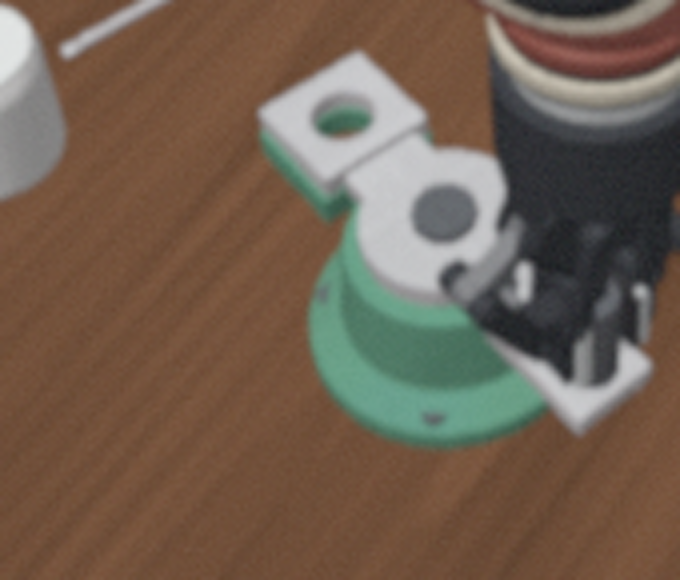

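The bar hole (top view 180.5,183.7, giving .6126,.1738) coincides within 1 mm with the ear hole measured before (.6128,.1737). I let go and check again.

Call:
jog_arm(
  steps=[
    {"dx": 0,"dy": 0,"dz": 0,"twist": 0},
    {"dx": 0,"dy": 0,"dz": 0,"twist": 0},
    {"dx": 0,"dy": 0,"dz": 0,"twist": 0},
    {"dx": 0,"dy": 0,"dz": 0.3,"twist": 0},
    {"dx": 0,"dy": 0,"dz": 1.1,"twist": 0},
  ],
  gripper=0,
)

```text
t: 5.2
tool_pos: [0.4424, 0.2314, 0.159]
tool_rot: [-3.098, 0.499, 0.014]
contact_force: [0.9, -0.1, 0.2]
opening: 0.0855
```

Call:
jog_arm(
  steps=[
    {"dx": 0,"dy": 0,"dz": 0.8,"twist": 0},
    {"dx": 0,"dy": -0.5,"dz": 1.5,"twist": 0.3},
    {"dx": 0,"dy": -1.5,"dz": 1.6,"twist": 0.3},
    {"dx": 0,"dy": -2.5,"dz": 1.6,"twist": 0},
    {"dx": 0,"dy": -3.5,"dz": 1.6,"twist": -0.7},
  ],
)

```text
t: 5.82
tool_pos: [0.4424, 0.0196, 0.257]
tool_rot: [-3.06, 0.692, 0.008]
contact_force: [0.6, 0.6, 0.3]
opening: 0.0855
```

```bash
python3 - <<'E'
from holes import *
np.set_printoptions(precision=4,suppress=True)
for n in('top','side'):
    d=grab(n,n+'2')
    b=(150,225,150,215) if n=='top' else (160,250,255,330)
    u0,u1,v0,v1=b
    print(n,hole(d,'bar',b,.079))
    W=cloud(d);m=(W[...,2]>.122)&(W[...,2]<.138)&(np.abs(W[...,0]-.445)<.03)&(np.abs(W[...,1]-.23)<.03)
    p=W[m]; print('handle',len(p),p.mean(0),(p.min(0)+p.max(0))/2)
    cv2.imwrite(f'pics/c2{n}.png',cv2.resize(d['frame'][v0-10:v1+75,u0-40:u1+40],None,fx=4,fy=4,interpolation=cv2.INTER_CUBIC)[:,:,::-1])
d=load('top2')
print('rim bar',ray(d,179.7,182.9,.079),'rim ear',ray(d,181.75,184.6,.065))
print(ctrl.get_obs()['tool_pos'],ctrl.get_obs()['tool_rot'])
E
```

```text
top [(180.4, 183.8, array([12.5, 15. ]), array([0.6126, 0.174 , 0.079 ]))]<stdin>:9: RuntimeWarning: Mean of empty slice.
  ret = um.true_divide(
Traceback (most recent call last):
ValueError: zero-size array to reduction operation minimum which has no identity
```

Call:
jog_arm(
  steps=[
    {"dx": 0.5,"dy": -0.8,"dz": 0,"twist": -1.0},
    {"dx": 1.0,"dy": -1.6,"dz": 0,"twist": -2.0},
    {"dx": 1.5,"dy": -2.4,"dz": 0,"twist": -3.0},
    {"dx": 1.9,"dy": -3.2,"dz": 0,"twist": -4.0},
    {"dx": 1.98,"dy": -3.97,"dz": 0,"twist": -5.0},
  ],
)

```text
t: 6.5
tool_pos: [0.5623, -0.2267, 0.2579]
tool_rot: [-2.467, 1.943, 0.006]
contact_force: [0.5, 0.0, 0.2]
opening: 0.0852
```

```bash
python3 - <<'E'
from holes import *
np.set_printoptions(precision=4,suppress=True)
d=load('top2')
print('rim bar',ray(d,179.7,182.9,.079),'rim ear',ray(d,181.75,184.6,.065))
o=ctrl.get_obs();print(o['tool_pos'],o['tool_rot'],o['q'])
E
```

```text
rim bar [0.6142 0.1754 0.079 ] rim ear [0.6146 0.1752 0.065 ]
[ 0.5623 -0.2267  0.2579] [-2.4675  1.9429  0.006 ] [-0.5067 -0.0034  1.6256  0.0016  1.5229  2.398 ]
```

Call:
jog_arm(
  steps=[
    {"dx": -0.02,"dy": 0.13,"dz": 0,"twist": -0.1},
    {"dx": -0.02,"dy": 0.13,"dz": -0.7,"twist": -0.1},
    {"dx": -0.02,"dy": 0.13,"dz": -1.4,"twist": -0.1},
    {"dx": -0.02,"dy": 0.13,"dz": -2.1,"twist": -0.1},
    {"dx": -0.02,"dy": 0.13,"dz": -2.33,"twist": -0.1},
  ],
)

```text
t: 7.12
tool_pos: [0.5597, -0.2169, 0.1158]
tool_rot: [-2.452, 1.963, 0.013]
contact_force: [0.4, -0.1, 0.2]
opening: 0.0852
```

Call:
jog_arm(
  steps=[
    {"dx": 0,"dy": 0,"dz": 0,"twist": 0},
    {"dx": 0,"dy": 0,"dz": 0,"twist": 0},
    {"dx": 0,"dy": 0,"dz": 0,"twist": 0},
    {"dx": 0,"dy": 0,"dz": 0,"twist": 0},
    {"dx": 0,"dy": 0,"dz": 0,"twist": 0},
  ],
  gripper=255,
  newtons=50,
)

```text
t: 7.75
tool_pos: [0.561, -0.2174, 0.1181]
tool_rot: [-2.452, 1.962, 0.008]
contact_force: [1.0, -0.1, 6.1]
opening: 0.0248
```

```bash
python3 - <<'E'
from holes import *
np.set_printoptions(precision=4,suppress=True)
o=ctrl.get_obs();print(o['tool_pos'],o['tool_rot'],o['contact_force'],o['opening'])
d=grab('side','side3')
cv2.imwrite('pics/c3.png',cv2.resize(d['frame'][60:260,220:420],None,fx=3,fy=3,interpolation=cv2.INTER_CUBIC)[:,:,::-1])
E
```

```text
[ 0.561  -0.2174  0.1181] [-2.4516  1.9619  0.0075] [ 1.0097 -0.1273  6.1452] 0.024794733027317013
```

View pics/c3.png

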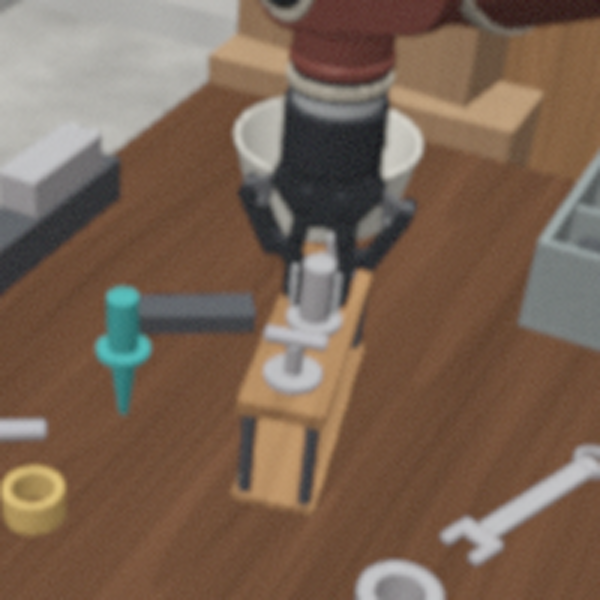

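The jaws hold the middle (stout) pin by its grip (crop 318,285); the opening is 25 mm. I lift.

Call:
jog_arm(
  steps=[
    {"dx": 0,"dy": 0,"dz": 0.3,"twist": 0},
    {"dx": 0,"dy": 0,"dz": 0.7,"twist": 0},
    {"dx": 0,"dy": 0,"dz": 1.1,"twist": 0},
    {"dx": 0,"dy": 0,"dz": 1.5,"twist": 0},
    {"dx": 0,"dy": 0,"dz": 1.9,"twist": 0},
  ],
)

```text
t: 8.43
tool_pos: [0.5605, -0.2173, 0.2329]
tool_rot: [-2.452, 1.962, 0.009]
contact_force: [-0.1, -0.2, -2.4]
opening: 0.0248
```

```bash
python3 - <<'E'
from holes import *
np.set_printoptions(precision=4,suppress=True)
o=ctrl.get_obs();print(o['tool_pos'],o['tool_rot'],o['contact_force'],o['opening'])
for n in('side','top'):
  d=grab(n,n+'4')
  a=d['frame'][60:260,220:420] if n=='side' else d['frame'][130:330,330:530]
  cv2.imwrite(f'pics/c4{n}.png',cv2.resize(a,None,fx=3,fy=3,interpolation=cv2.INTER_CUBIC)[:,:,::-1])
E
```

```text
[ 0.5605 -0.2173  0.2329] [-2.4518  1.9623  0.0091] [-0.1351 -0.1919 -2.4484] 0.02479133239034814
```

View pics/c4side.png

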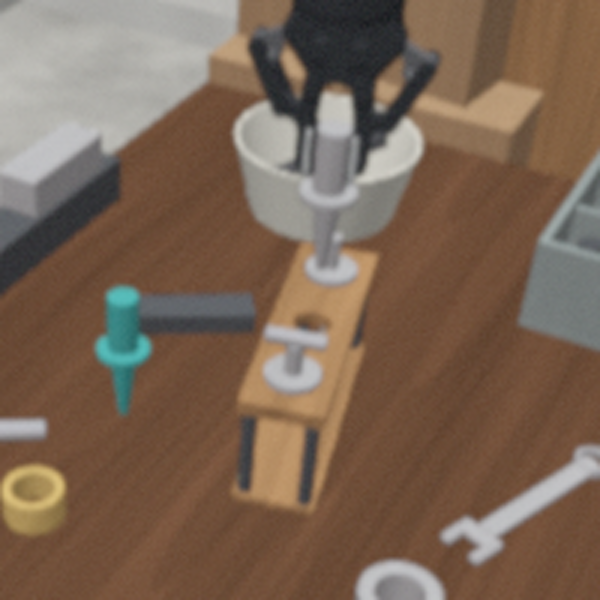

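The pin is lifted clear of the rack, upright, with the shank visible below the collar (crop 328,190); the rack hole is empty at (313,322). I carry it to the turntable.

Call:
jog_arm(
  steps=[
    {"dx": 0.05,"dy": 0.4,"dz": 0.2,"twist": 0.2},
    {"dx": 0.15,"dy": 1.2,"dz": 0.2,"twist": 0.6},
    {"dx": 0.25,"dy": 2.0,"dz": 0.2,"twist": 1.2},
    {"dx": 0.4,"dy": 2.8,"dz": 0.2,"twist": 1.8},
    {"dx": 0.5,"dy": 3.6,"dz": 0.2,"twist": 2.4},
  ],
)

```text
t: 9.15
tool_pos: [0.5917, -0.0007, 0.2466]
tool_rot: [-2.808, 1.405, 0.002]
contact_force: [0.4, 0.4, -2.7]
opening: 0.0248
```

Call:
jog_arm(
  steps=[
    {"dx": 0.1,"dy": 0.8,"dz": 0,"twist": 0.3},
    {"dx": 0.2,"dy": 1.6,"dz": 0,"twist": 0.6},
    {"dx": 0.3,"dy": 2.3,"dz": 0,"twist": 0.6},
    {"dx": 0.4,"dy": 2.8,"dz": 0,"twist": 0.6},
    {"dx": 0.4,"dy": 2.9,"dz": 0,"twist": 0.6},
  ],
)

```text
t: 9.78
tool_pos: [0.6149, 0.1748, 0.2449]
tool_rot: [-2.881, 1.253, 0.006]
contact_force: [-0.5, -0.8, -3.4]
opening: 0.0253
```

Call:
jog_arm(
  steps=[
    {"dx": 0,"dy": 0.02,"dz": -0.4,"twist": 0},
    {"dx": 0,"dy": 0.02,"dz": -0.8,"twist": 0},
    {"dx": 0,"dy": 0.02,"dz": -1.1,"twist": 0},
    {"dx": 0,"dy": 0.02,"dz": -1.1,"twist": 0},
  ],
)

```text
t: 10.28
tool_pos: [0.6134, 0.1751, 0.1762]
tool_rot: [2.878, -1.253, -0.012]
contact_force: [0.8, 0.3, -2.1]
opening: 0.0246
```

```bash
python3 - <<'E'
from holes import *
np.set_printoptions(precision=4,suppress=True)
o=ctrl.get_obs();print(o['tool_pos'],o['tool_rot'],o['contact_force'],o['opening'],o['q'][5])
for n in('side','top'):
  d=grab(n,n+'5')
  a=d['frame'][200:350,140:320] if n=='side' else d['frame'][120:270,110:290]
  cv2.imwrite(f'pics/c5{n}.png',cv2.resize(a,None,fx=4,fy=4,interpolation=cv2.INTER_CUBIC)[:,:,::-1])
E
```

```text
[0.6134 0.1751 0.1762] [ 2.8781 -1.2533 -0.0121] [ 0.7589  0.3314 -2.0538] 0.024592678764259517 2.5523809949143357
```

View pics/c5side.png

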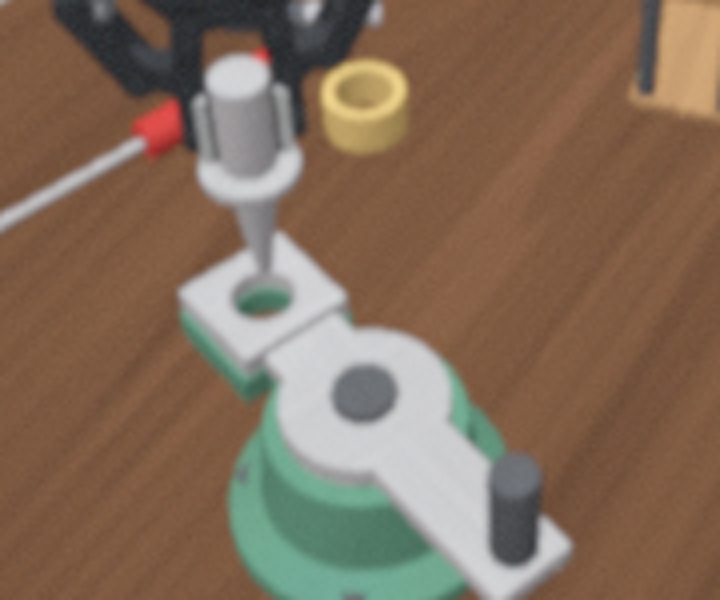

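View pics/c5top.png

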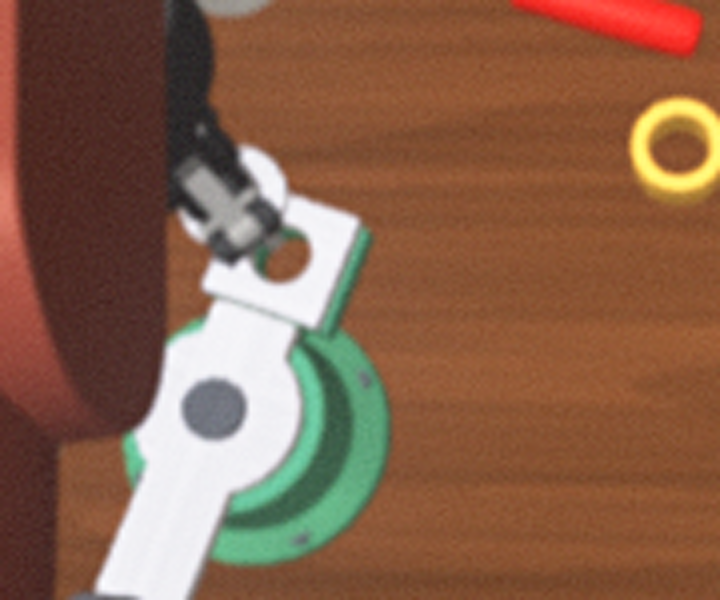

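```bash
python3 - <<'E'
from holes import *
np.set_printoptions(precision=4,suppress=True)
d=load('side5')
print('tip',ray(d,205.6,267.1,.096),'hole',ray(d,205.4,273.4,.079))
print('collar top',ray(d,140+250/4-.4,200+167/4-.4,.164),'griptop',ray(d,140+238/4-.4,200+76/4-.4,.214))
E
```

```text
tip [0.6114 0.1747 0.096 ] hole [0.6127 0.176  0.079 ]
collar top [0.6106 0.1757 0.164 ] griptop [0.6127 0.1732 0.214 ]
```

In the side view the tip is at (205.6,267) and the hole centre at (205.4,273.4), about 1.5 mm apart in plan. I shift slightly and insert.

Call:
jog_arm(
  steps=[
    {"dx": 0.02,"dy": 0.02,"dz": 0,"twist": 0},
    {"dx": 0.02,"dy": 0.02,"dz": -0.25,"twist": 0},
    {"dx": 0.02,"dy": 0.02,"dz": -0.5,"twist": 0},
    {"dx": 0.02,"dy": 0.02,"dz": -0.75,"twist": 0},
    {"dx": 0.02,"dy": 0.02,"dz": -0.9,"twist": 0},
  ],
)

```text
t: 11.0
tool_pos: [0.6154, 0.1767, 0.1231]
tool_rot: [2.88, -1.253, -0.009]
contact_force: [-0.5, 0.9, -2.8]
opening: 0.025
```

Call:
jog_arm(
  steps=[
    {"dx": -0.01,"dy": -0.01,"dz": -0.12,"twist": 0},
    {"dx": -0.01,"dy": -0.01,"dz": -0.22,"twist": 0},
    {"dx": -0.01,"dy": -0.01,"dz": -0.32,"twist": 0},
    {"dx": -0.01,"dy": -0.01,"dz": -0.38,"twist": 0},
    {"dx": -0.01,"dy": -0.01,"dz": -0.38,"twist": 0},
  ],
)

```text
t: 11.62
tool_pos: [0.6147, 0.1761, 0.1]
tool_rot: [2.879, -1.253, -0.009]
contact_force: [0.1, 0.0, -2.0]
opening: 0.025
```

```bash
python3 - <<'E'
from holes import *
np.set_printoptions(precision=4,suppress=True)
o=ctrl.get_obs();print(o['tool_pos'],o['contact_force'],o['opening'])
d=grab('side','side6')
a=d['frame'][200:350,140:320]
cv2.imwrite('pics/c6.png',cv2.resize(a,None,fx=4,fy=4,interpolation=cv2.INTER_CUBIC)[:,:,::-1])
E
```

```text
[0.6147 0.1761 0.1   ] [ 0.0512  0.0274 -1.9616] 0.0250168871304285
```

View pics/c6.png

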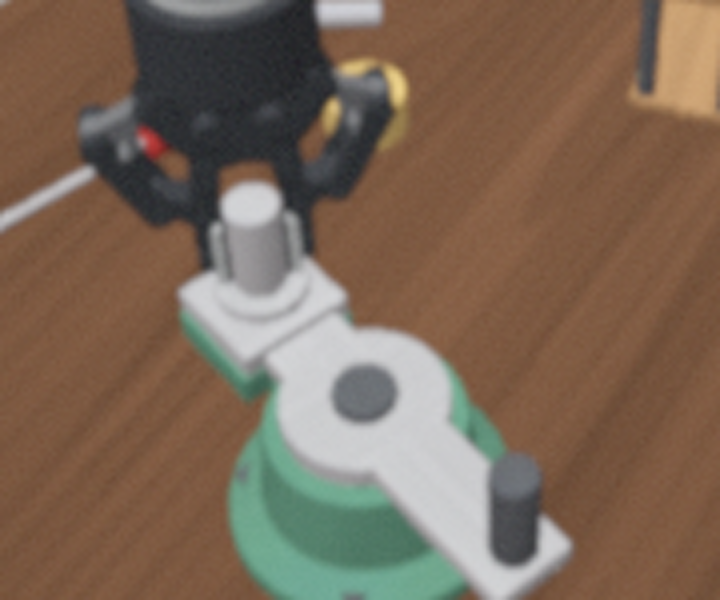

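The collar is about 2–3 mm above the bar (crop 262,295) and there is no contact force yet. I push gently down onto the bar.

Call:
jog_arm(
  steps=[
    {"dx": 0,"dy": 0,"dz": -0.03,"twist": 0},
    {"dx": 0,"dy": 0,"dz": -0.05,"twist": 0},
    {"dx": 0,"dy": 0,"dz": -0.06,"twist": 0},
    {"dx": 0,"dy": 0,"dz": -0.06,"twist": 0},
  ],
)

```text
t: 12.18
tool_pos: [0.6149, 0.1761, 0.0971]
tool_rot: [2.88, -1.253, -0.009]
contact_force: [-0.9, -1.1, -0.7]
opening: 0.0247
```

Call:
jog_arm(
  steps=[
    {"dx": 0,"dy": 0,"dz": -0.02,"twist": 0},
    {"dx": 0,"dy": 0,"dz": -0.03,"twist": 0},
    {"dx": 0,"dy": 0,"dz": -0.03,"twist": 0},
  ],
)

```text
t: 12.55
tool_pos: [0.6151, 0.1764, 0.0971]
tool_rot: [2.88, -1.253, -0.008]
contact_force: [-5.6, -0.2, 6.7]
opening: 0.0248
```

Seated: 6.7 N upward and the tool stopped at 0.0971. I release and rise.

Call:
jog_arm(
  steps=[
    {"dx": 0,"dy": 0,"dz": 0.02,"twist": 0},
    {"dx": 0,"dy": 0,"dz": 0.02,"twist": 0},
    {"dx": 0,"dy": 0,"dz": 0.02,"twist": 0},
    {"dx": 0,"dy": 0,"dz": 0.02,"twist": 0},
    {"dx": 0,"dy": 0,"dz": 0.1,"twist": 0},
  ],
  gripper=0,
)

```text
t: 13.18
tool_pos: [0.6147, 0.1763, 0.1025]
tool_rot: [2.88, -1.253, -0.01]
contact_force: [0.8, 0.4, -0.2]
opening: 0.0851
```

Call:
jog_arm(
  steps=[
    {"dx": 0,"dy": 0,"dz": 0.5,"twist": 0},
    {"dx": 0,"dy": 0,"dz": 1.2,"twist": 0},
    {"dx": 0,"dy": 0,"dz": 2.0,"twist": 0},
    {"dx": 0,"dy": -0.8,"dz": 2.3,"twist": 0},
    {"dx": 0,"dy": -1.7,"dz": 2.4,"twist": 0},
  ],
)

```text
t: 13.8
tool_pos: [0.6156, 0.0738, 0.2497]
tool_rot: [-2.882, 1.25, 0.003]
contact_force: [-0.0, 0.8, 0.5]
opening: 0.0856
```

Call:
jog_arm(
  steps=[
    {"dx": 0,"dy": -0.8,"dz": 0,"twist": 0},
    {"dx": 0,"dy": -1.6,"dz": 0,"twist": 0},
    {"dx": 0,"dy": -2.4,"dz": 0,"twist": 0.2},
    {"dx": 0,"dy": -2.4,"dz": 0,"twist": 0.2},
  ],
)

```text
t: 14.3
tool_pos: [0.6155, -0.0731, 0.25]
tool_rot: [-2.901, 1.206, 0.002]
contact_force: [0.3, 1.1, -0.8]
opening: 0.0854
```

```bash
python3 - <<'E'
from holes import *
np.set_printoptions(precision=4,suppress=True)
o=ctrl.get_obs();print(o['t'],o['tool_pos'],o['contact_force'],o['opening'])
for n in('side','top'):
  d=grab(n,n+'7')
  a=d['frame'][200:350,140:320] if n=='side' else d['frame'][140:290,80:260]
  cv2.imwrite(f'pics/c7{n}.png',cv2.resize(a,None,fx=4,fy=4,interpolation=cv2.INTER_CUBIC)[:,:,::-1])
  W=cloud(d)
  for nm,z in(('grip top',(.125,.145)),('collar',(.080,.092))):
    m=(W[...,2]>z[0])&(W[...,2]<z[1])&(np.abs(W[...,0]-.614)<.024)&(np.abs(W[...,1]-.175)<.024)
    p=W[m]
    if len(p): print(n,nm,len(p),p.mean(0),np.median(p[:,2]),np.ptp(p,0))
E
```

```text
14.3 [ 0.6155 -0.0731  0.25  ] [ 0.2754  1.1389 -0.7718] 0.08538183905838663
side grip top 169 [0.6122 0.1771 0.1343] 0.13563279827235797 [0.0257 0.0259 0.0137]
side collar 291 [0.6088 0.1817 0.0848] 0.08540941604123187 [0.0467 0.0476 0.0118]
top grip top 184 [0.614  0.1733 0.1327] 0.13303188808824018 [0.0248 0.0252 0.0107]
top collar 233 [0.6102 0.1695 0.0837] 0.08335163408754542 [0.0426 0.0426 0.0119]
```

View pics/c7side.png

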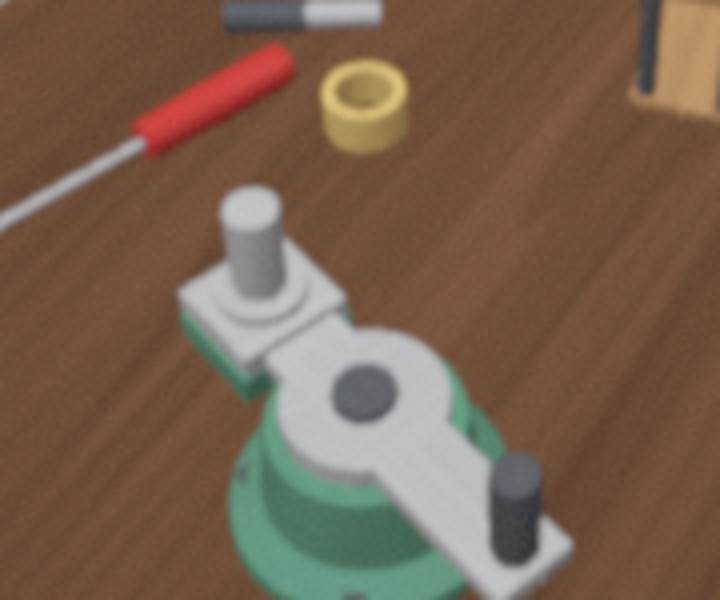

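View pics/c7top.png

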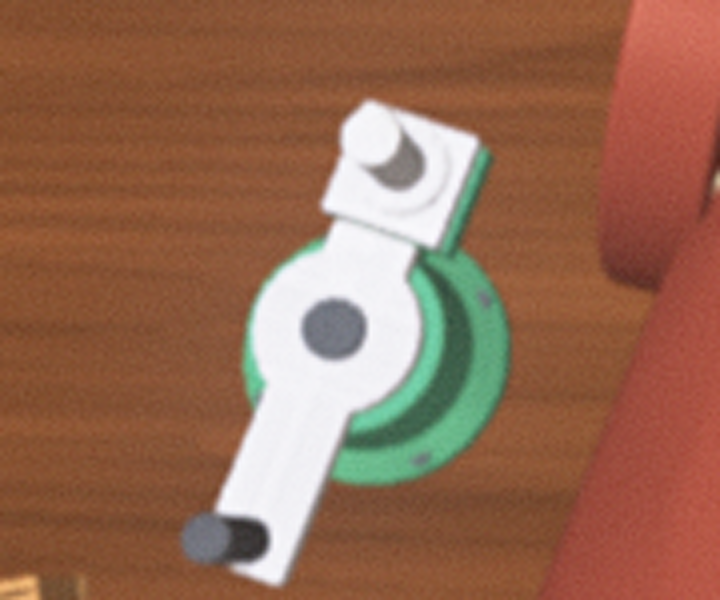

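The pin stands upright in the holes with its collar flat on the bar (side crop 260,300; top crop 400,165), and the arm is clear. I hand in.

```bash
python3 -c "
from station import ctrl
print(ctrl.finish_job())"
```

```text
the job is handed in; nothing more can be done
None
```

The job is done and handed in at about 14.4 s. I turned the bar about 63° clockwise by its handle. Then I took the stout pin from the middle of the rack, pushed it down through both holes, let go and moved the arm clear.

- **Alignment:** after I let go of the handle, the bar hole measured within about 1 mm of the ear hole in the top view.
- **Seating:** the pin went in freely and stopped at about 7 N, with its collar on the bar. In the final pictures it stands upright, with collar top at about 84–85 mm and grip top at about 133–136 mm (expected 85 and 135). The gripper was open and away from it.
- **Disagreements and failures:**
  - The side camera put the holes 4–7 mm from the top view in plan, because the hole walls skew the fit there. I used the top view, plus by-eye rim centres in both views.
  - The check of the handle's position after release failed because the arm hid it.
  - Two early move calls were refused for missing fields, and nothing moved.

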